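# Stock the filter strip in order of height

### The arm

A 6-joint arm with a two-finger parallel gripper is mounted at the origin on the work surface. World frame = base frame: x ahead of the robot, y to its left, z up, the work surface at z = 0. Lengths are in m, angles in rad, forces in N, time in s.
With the tool pointing down it reaches from about 0.3 to 0.775 m from the base axis. Payload 14.6 kg.
Tool frame: the origin (TCP) lies at the very end of the fingers, on their centre line; the grasp point (between the pads) lies 19 mm behind it (env.tcp_to_grasp is the distance from the TCP to the grasp point, in m); z points along the fingers, y is the line along which they close (so a half turn about z gives the same grasp; the last joint's range is limited). The gripper opens to 94 mm and grips with 3 to 60 N. Pads are 16 mm wide; open, the fingers measure 119 mm over their backs; the gripper's body (75 mm by 177 mm) begins 78 mm behind the grasp point.
Start: joints at [-1.391, 0.3, 1.521, -0, 1.321, -0.067], TCP at [0.134, -0.533, 0.17] pointing down, gripper open.
Joint ranges: [-3.03, 3.03], [-0.79, 2.21], [0.23, 2.52], [-1.04, 4.18], [0, 3.07], [-2.55, 2.55]. Speed limits (rad/s): [2.22, 2.22, 2.57, 3.14, 3.14, 3.14].

### API

Orientations are given as a rotation vector (axis times angle).
In Python, from cell import env, optics gives the robot as it stands. The module is installed in compiled form; this text tells all that it offers.
- The arm moves only by the tool step_arm, never from a script. Its argument "deltas" is one flat list of numbers, 7 for each row, row after row: the opening, from 0 (shut) to 1 (fully open), then the shift along the tool's x, y, z normalised to -1 to 1, where 1 is 0.15 m, then the turn, a rotation vector about the tool's x, y, z normalised to -1 to 1, where 1 is 30 degrees. In form: [gripper, dx, dy, dz, wx, wy, wz, gripper, dx, dy, dz, wx, wy, wz, ...]. A call has 1 to 12 rows; each row is the pose to reach, as a shift and turn from the pose commanded when the call began, along the tool's axes at that moment; what a row does not reach only later rows make up. A row lasts 1/8 s, in which the tool goes at most 62.5 mm and 10.7 degrees, less where a joint would pass 70% of its speed; a pose out of reach is approached as far as the arm can. A call with a number of a shift or a turn outside -1 to 1 is refused whole. A call with a gripper value outside its range is refused whole. The fingers move at their own pace and stop on an object; the grip force is fixed at half the most. Time passes only in rows, so rows that repeat a pose let the fingers close. It gives the time, the measured TCP pose, the force, the opening and the grip force at its end, in the units of the state.
- env.get_obs(): the state, without advancing time (a new reading comes with each control period).
- optics.grab_frame(name): name is "side" or "top" or "wrist"; returns the picture (400x640x3 uint8, blue, green, red); there is no depth.
- optics.camera_model(name): a dict with "fx", "fy", "cx", "cy" (pixels), "distortion" ([k1, k2, p1, p2, k3] as OpenCV has them; the pictures are not rectified), "xyz" and "attitude" of the camera in the world; the wrist camera has in their place "hand_eye" (4x4, takes a point from camera to tool coordinates, whose origin is the TCP and whose axes are the flange's). Camera axes: x right, y up, looking along -z (the intrinsics and any distortion apply to the point x, -y, -z); pixel columns grow to the right and rows downward; lengths in m; the calibration is good to about 2 mm. A picture is of the moment at which its call begins: read the wrist's pose just before it. camera_model takes no time and is no camera call.
- env.close_job(): hands the job in; it is judged then, once.
The state is a dict: "t": time; "qpos": joint angles; "qd": joint speeds; "effort": joint torques, N m; "position": TCP position; "orientation": TCP orientation; "wrist_force": force on the tool from outside, world axes, zero at the start; "torque": the same for the moment, N m; "opening": finger opening in m; "gripper_force": force on a finger pad.
Only numpy, scipy, OpenCV 4.12 (cv2) and the standard library are available. Lean on these libraries where they do the work, as an engineer would, in place of code of your own. Each camera call takes 0.05 s, during which the arm holds its last target. There are 200 camera calls.

### The job

Stand the four oil filters on the four rubber mats of the steel strip in order of height: the tallest on the mat next to the upright bookend, then ever shorter, with the shortest on the mat farthest from it. Leave each filter upright and centred on its mat, and do not knock over the blue bottle.

Things in the scene. Friction and masses are not known exactly. Their poses are not given: they have to be found in the camera images.
- filter_a: The shortest of four plain white spin-on oil filters: an upright closed round can 56 mm in diameter and 46 mm tall with straight sides, standing loose on the bench, about 0.15 to 0.5 kg. Origin at the centre of its underside, z up along its axis.
- filter_b: The second shortest of four plain white spin-on oil filters: an upright closed round can 44 mm in diameter and 64 mm tall with straight sides, standing loose on the bench, about 0.15 to 0.5 kg. Origin at the centre of its underside, z up along its axis.
- filter_c: The second tallest of four plain white spin-on oil filters: an upright closed round can 60 mm in diameter and 82 mm tall with straight sides, standing loose on the bench, about 0.15 to 0.5 kg. Origin at the centre of its underside, z up along its axis.
- filter_d: The tallest of four plain white spin-on oil filters: an upright closed round can 50 mm in diameter and 100 mm tall with straight sides, standing loose on the bench, about 0.15 to 0.5 kg. Origin at the centre of its underside, z up along its axis.
- mat0: One of four alike round black rubber mats, 72 mm in diameter and 4 mm thick, fixed in a row about 90 mm apart on a low grey steel strip (90 x 470 mm, 18 mm high) that lies on the bench. Number 0 in the row, counted from 0 to 3 from the robot's right (-y) to its left. Origin at the centre of its underside, 18 mm above the bench, so its top is at 22 mm; x across the strip, y along it, z up.
- mat1: One of four alike round black rubber mats, 72 mm in diameter and 4 mm thick, fixed in a row about 90 mm apart on a low grey steel strip (90 x 470 mm, 18 mm high) that lies on the bench. Number 1 in the row, counted from 0 to 3 from the robot's right (-y) to its left. Origin at the centre of its underside, 18 mm above the bench, so its top is at 22 mm; x across the strip, y along it, z up.
- mat2: One of four alike round black rubber mats, 72 mm in diameter and 4 mm thick, fixed in a row about 90 mm apart on a low grey steel strip (90 x 470 mm, 18 mm high) that lies on the bench. Number 2 in the row, counted from 0 to 3 from the robot's right (-y) to its left. Origin at the centre of its underside, 18 mm above the bench, so its top is at 22 mm; x across the strip, y along it, z up.
- mat3: One of four alike round black rubber mats, 72 mm in diameter and 4 mm thick, fixed in a row about 90 mm apart on a low grey steel strip (90 x 470 mm, 18 mm high) that lies on the bench. Number 3 in the row, counted from 0 to 3 from the robot's right (-y) to its left. Origin at the centre of its underside, 18 mm above the bench, so its top is at 22 mm; x across the strip, y along it, z up.
- bookend: Upright steel bookend, a plate 70 mm wide across the strip, 80 mm high and 4 mm thick on a 40 mm long foot, fixed at one end of the strip, either end, about 70 mm beyond the centre of the last mat; at the other end is only a low 10 mm steel bar. Origin at the centre of its foot's underside, 18 mm above the bench.
- coolant: Bystander: a closed blue bottle, 68 mm in diameter and 165 mm tall, standing loose on the bench to the right of the filters. Origin at the centre of its underside, z up.
Things that resemble listed ones, but are neither listed nor needed, are in the scene too. Leave any brown or yellow look-alike of the filter_b alone. Leave any red look-alike of the filter_c alone.

How it is judged:
At the end, for the whole second after the job is handed in: Each filter stands upright (within 0.1 rad) and at rest on its own mat, its axis within 12 mm of the mat's centre, the heights falling from the mat next to the bookend to the one farthest from it (angle between each of filter_d, filter_c, filter_b, filter_a's own z axis and vertical below 0.1 rad and linear speed of each of filter_d, filter_c, filter_b, filter_a below 0.02 m/s and ((horizontal distance between bookend and mat3 below 0.12 m and horizontal distance between filter_d and mat3 below 0.012 m and z of filter_d in the frame of mat3 between 0 and 0.009 m and horizontal distance between filter_c and mat2 below 0.012 m and z of filter_c in the frame of mat2 between 0 and 0.009 m and horizontal distance between filter_b and mat1 below 0.012 m and z of filter_b in the frame of mat1 between 0 and 0.009 m and horizontal distance between filter_a and mat0 below 0.012 m and z of filter_a in the frame of mat0 between 0 and 0.009 m) or (horizontal distance between bookend and mat0 below 0.12 m and horizontal distance between filter_d and mat0 below 0.012 m and z of filter_d in the frame of mat0 between 0 and 0.009 m and horizontal distance between filter_c and mat1 below 0.012 m and z of filter_c in the frame of mat1 between 0 and 0.009 m and horizontal distance between filter_b and mat2 below 0.012 m and z of filter_b in the frame of mat2 between 0 and 0.009 m and horizontal distance between filter_a and mat3 below 0.012 m and z of filter_a in the frame of mat3 between 0 and 0.009 m))); the robot touches nothing.
It fails at once if the blue bottle is knocked over (angle between coolant's own z axis and vertical above 0.6 rad).
It also fails if it takes over 96 s, if anything falls off the work surface, if the arm or the gripper's body presses on something with over 40 N, if the wrist force passes 120 N, or if a joint passes its speed limit or range.

## Working session

There is one attempt and no reset: what is moved stays moved. The work goes in short steps, Python scripts to look and compute and a tool call to move; the robot and the scene stay as the last step left them, time stands still between calls to the robot, and variables do not carry over. Pictures are saved under pics/ and viewed, at most 14 in all, crops included, and the job is handed in when it is done.

Besides the shell and the picture viewer there is one more tool, called after "Call:" as name(argument=value, ...), one argument or row to a line, values as JSON. step_arm: Moves the arm, as the interface text tells. Scaled input: -1 to 1 covers 0.15 m each way for a shift and 30 degrees each way for a turn. Its arguments: {"type":"object","properties":{"deltas":{"type":"array","items":{"type":"number","minimum":-1,"maximum":1}}},"required":["deltas"]}

```bash
mkdir -p pics
python3 - <<'E'
from cell import env, optics
import cv2
o=env.get_obs(); print({k:o[k] for k in('t','position','orientation','opening')})
for n in('top','side'):
    cv2.imwrite(f'pics/{n}0.png',optics.grab_frame(n)); print(n,optics.camera_model(n))
print(optics.camera_model('wrist'))
E
```

```text
{'t': 0.0, 'position': array([ 0.13428048, -0.53303914,  0.16908617]), 'orientation': array([-3.11653116e+00, -3.86470926e-01,  1.24369964e-04]), 'opening': 0.09416080528872249}
top {'fx': 497.72875868387814, 'fy': 497.72875868387814, 'cx': 321.1465037352619, 'cy': 194.39803872564585, 'distortion': array([-0.04626813,  0.        ,  0.        ,  0.        ,  0.        ]), 'xyz': array([ 0.40962179, -0.05855403,  1.13331722]), 'attitude': array([ 0.10398612, -0.08290149, -1.59143239])}
side {'fx': 466.14504081386355, 'fy': 466.14504081386355, 'cx': 319.5331329709739, 'cy': 206.0884933613913, 'distortion': array([0.00965526, 0.        , 0.        , 0.        , 0.        ]), 'xyz': array([0.44788015, 0.69994151, 0.95900845]), 'attitude': array([ 0.03410755, -1.04060648, -2.87654543])}
{'fx': 294.636805519407, 'fy': 294.636805519407, 'cx': 320.1364667541109, 'cy': 200.95920266611702, 'distortion': array([-0.00087217,  0.        ,  0.        ,  0.        ,  0.        ]), 'hand_eye': array([[ 6.25703537e-04,  9.64001329e-01,  2.65896682e-01,
         7.78022455e-02],
       [ 9.99999802e-01, -5.84223678e-04, -2.35095114e-04,
        -5.45368523e-04],
       [-7.12888642e-05,  2.65896777e-01, -9.64001504e-01,
        -2.16686549e-01],
       [ 0.00000000e+00,  0.00000000e+00,  0.00000000e+00,
         1.00000000e+00]])}
```

View pics/top0.png

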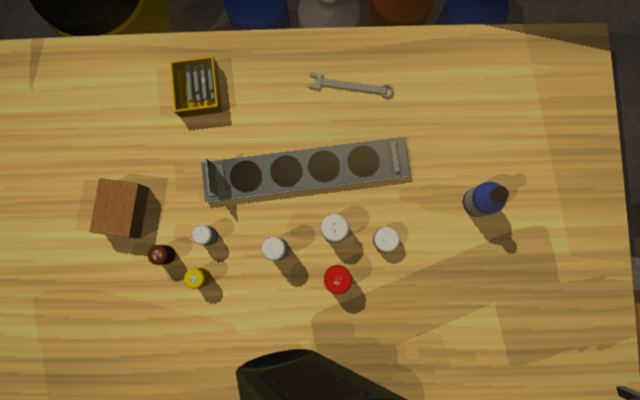

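View pics/side0.png

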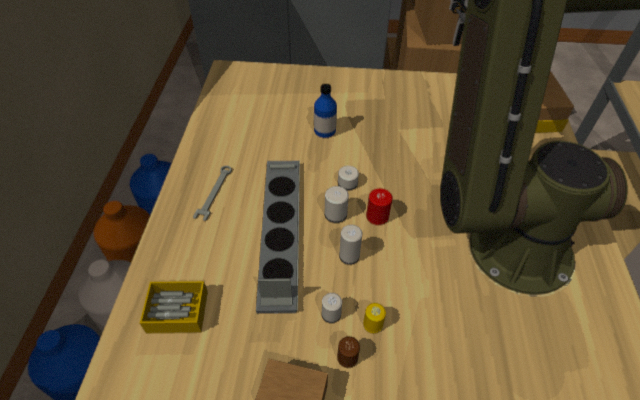

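```bash
cat > h.py <<'E'
import numpy as np, cv2
from scipy.spatial.transform import Rotation as R
from cell import env, optics
def cam(n,pose=None):
    m=optics.camera_model(n)
    if n=='wrist':
        o=pose; T=np.eye(4); T[:3,:3]=R.from_rotvec(o['orientation']).as_matrix(); T[:3,3]=o['position']
        T=T@m['hand_eye']; Rm,p=T[:3,:3],T[:3,3]
    else: Rm,p=R.from_rotvec(m['attitude']).as_matrix(),m['xyz']
    K=np.array([[m['fx'],0,m['cx']],[0,m['fy'],m['cy']],[0,0,1]])
    return K,m['distortion'],Rm,np.array(p)
def onplane(c,uv,z):
    K,d,Rm,p=c
    q=cv2.undistortPoints(np.array(uv,float).reshape(-1,1,2),K,d).reshape(-1,2)
    r=np.c_[q[:,0],-q[:,1],-np.ones(len(q))]@Rm.T
    return p+r*((z-p[2])/r[:,2])[:,None]
def proj(c,P):
    K,d,Rm,p=c
    q=(np.array(P,float).reshape(-1,3)-p)@Rm; q=q*[1,-1,-1]
    return cv2.projectPoints(q,np.zeros(3),np.zeros(3),K,d)[0].reshape(-1,2)
def blobs(mask,amin,amax):
    n,l,s,c=cv2.connectedComponentsWithStats(mask.astype(np.uint8))
    return [(s[i],c[i],l==i) for i in range(1,n) if amin<s[i,4]<amax]
E
python3 - <<'E'
from h import *
for n in('top','side'):
    im=cv2.imread(f'pics/{n}0.png'); hsv=cv2.cvtColor(im,cv2.COLOR_BGR2HSV); c=cam(n)
    H,S,V=[hsv[...,i].astype(int) for i in range(3)]
    roi=np.zeros(V.shape,bool)
    if n=='top': roi[120:300,150:430]=1
    else: roi[150:340,230:400]=1
    w=(S<60)&(V>110)&roi
    print(n,'white')
    for s,ce,m in blobs(w,120,3000): print(s,ce.round(1),onplane(c,ce,0.04).round(3)[0],'V',V[m].mean().round(),'S',S[m].mean().round())
    k=(V<45)&roi
    print('dark')
    for s,ce,m in blobs(k,200,3000): print(s,ce.round(1),onplane(c,ce,0.022).round(4)[0])
    cv2.imwrite(f'pics/{n}z.png',cv2.resize(im[120:310,140:420] if n=='top' else im[150:340,200:420],None,fx=2.8,fy=2.8,interpolation=cv2.INTER_CUBIC))
E
```

```text
top white
[322 214  26  28 575] [334.4 227.4] [ 0.467 -0.073  0.04 ] V 173.0 S 36.0
[192 225  19  20 281] [201.1 234.3] [0.458 0.221 0.04 ] V 172.0 S 31.0
[374 227  25  25 485] [386.1 238.9] [ 0.439 -0.185  0.04 ] V 173.0 S 36.0
[262 237  23  23 413] [273. 248.] [0.424 0.063 0.04 ] V 173.0 S 36.0
dark
[231 162  23  29 285] [238.8 176.9] [0.5865 0.1405 0.022 ]
side white
[325 166  33  54 782] [338.9 190.4] [ 0.46  -0.121  0.04 ] V 150.0 S 35.0
[340 225  22  36 409] [348.9 238.2] [0.427 0.032 0.04 ] V 148.0 S 34.0
[322 293  20  26 335] [330.5 303.4] [0.459 0.211 0.04 ] V 152.0 S 32.0
dark
[269 177  26  19 401] [281.3 186. ] [ 0.6166 -0.1386  0.022 ]
[267 202  28  21 455] [280.1 211.9] [ 0.6073 -0.0485  0.022 ]
[265 228  29  23 528] [278.9 239.1] [0.5983 0.0372 0.022 ]
[263 258  30  21 500] [277.6 268.8] [0.5894 0.1226 0.022 ]
```

View pics/topz.png

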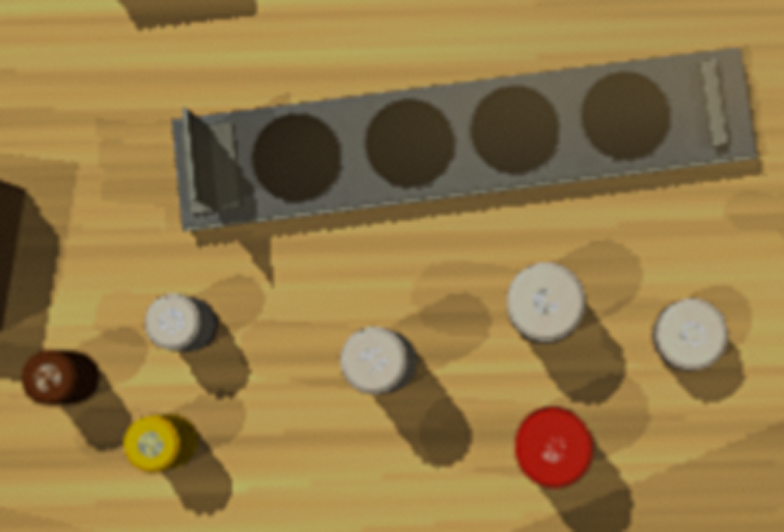

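The top view shows the bookend on the robot's left (next to mat3). The filters from left to right are b (201,234), d (273,248), c (334,227) and a (386,239). I now measure them at their true top heights and check against sizes.

Run:
```python
from h import *
im=cv2.imread('pics/top0.png'); hsv=cv2.cvtColor(im,cv2.COLOR_BGR2HSV); c=cam('top'); cs=cam('side')
H,S,V=[hsv[...,i].astype(int) for i in range(3)]
w=(S<60)&(V>120); w[:120]=0; w[300:]=0;w[:,:150]=0;w[:,430:]=0
for s,ce,m in blobs(w,150,3000):
    nm=min('abcd',key=lambda k:abs(dict(a=386,b=201,c=334,d=273)[k]-ce[0])); h,d=dict(a=(.046,.056),b=(.064,.044),c=(.082,.060),d=(.1,.05))[nm]
    cn=max(cv2.findContours(m.astype(np.uint8),0,1)[0],key=len).reshape(-1,2)
    (u,r)=cv2.minEnclosingCircle(cn.astype(np.float32))[:2]
    P=onplane(c,ce,h)[0]; D=np.sqrt(4*s[4]/np.pi)*(1.133-h)/498
    print(nm,P.round(4),'circ',onplane(c,u,h)[0][:2].round(4),'D',D.round(4),d,'side px top centre',proj(cs,P).round(1),'base',proj(cs,[P[0],P[1],0]).round(1))
M=[]
for (x0,x1) in((228,264),(268,304),(306,342),(345,381)):
    k=(V<62); k[:,:x0]=0;k[:,x1:]=0;k[:138]=0;k[198:]=0
    b=blobs(k,200,3000)
    for s,ce,m in b: 
        P=onplane(c,ce,.022)[0]; M.append(P); print('mat',s,P.round(4), 'side',proj(cs,P).round(1))
print(V[170:176:5,200:405:8])
```

```text
c [ 0.4647 -0.0721  0.082 ] circ [ 0.4648 -0.0716] D 0.0568 0.06 side px top centre [[336.6 193.6]] base [[335.5 214.1]]
b [0.457  0.2154 0.064 ] circ [0.4573 0.2155] D 0.0402 0.044 side px top centre [[331.6 300. ]] base [[330.8 313.8]]
a [ 0.4388 -0.1848  0.046 ] circ [ 0.4382 -0.1846] D 0.054 0.056 side px top centre [[348.2 171.9]] base [[347.3 183.4]]
d [0.4236 0.0564 0.1   ] circ [0.4236 0.056 ] D 0.047 0.05 side px top centre [[351.3 231.5]] base [[348.9 255.9]]
mat [230 161  32  31 776] [0.5884 0.1259 0.022 ] side [[277.8 270. ]]
mat [271 156  30  31 616] [0.5951 0.0375 0.022 ] side [[280.2 239.3]]
[[181  62  54  65  41  45  47  50  98  54  57  59  61 103  65  65  66  64
  103  63  65  64  75 103  95  86]
 [175  68  56  70  41  45  48  50  99  54  56  57  58 103  61  61  62  67
  100  99  58  62  97 100 101  97]]
```

```bash
cat >> h.py <<'E'
def plan(target,yaw_deg=90):
    o=env.get_obs(); Rm=R.from_rotvec(o['orientation']).as_matrix()
    d=Rm.T@(np.array(target)-o['position'])
    y=np.radians(yaw_deg); Rt=np.array([[np.cos(y),np.sin(y),0],[np.sin(y),-np.cos(y),0],[0,0,-1]]).T
    w=R.from_matrix(Rm.T@Rt).as_rotvec(degrees=True)
    print('t',round(float(o['t']),2),'pos',o['position'].round(4),'open',round(float(o['opening']),4),'d/0.15',(d/.15).round(3),'w/30',(w/30).round(3))
E
python3 - <<'E'
from h import *
for n in('top','side'):
    c=cam(n); im=cv2.imread(f'pics/{n}0.png'); V=im.max(2)
    k=(V<(84 if n=='top' else 60)); k=cv2.morphologyEx(k.astype(np.uint8),cv2.MORPH_OPEN,np.ones((5,5)))
    seeds=[(246,177),(286,171),(323,166),(363,161)] if n=='top' else [(278,270),(279,239),(280,212),(281,186)]
    for i,(u,v) in enumerate(seeds):
        kk=np.zeros_like(k); r=18 if n=='top' else 17; kk[v-r:v+r+1,u-r:u+r+1]=k[v-r:v+r+1,u-r:u+r+1]
        s,ce,m=max(blobs(kk,100,3000),key=lambda b:b[0][4])
        bc=[s[0]+s[2]/2-.5,s[1]+s[3]/2-.5]
        print(n,'mat',3-i,s,onplane(c,ce,.022)[0].round(4),'bbox',onplane(c,bc,.022)[0].round(4))
plan([.439,-.185,.17])
E
```

```text
top mat 3 [228 160  34  36 986] [0.5883 0.1299 0.022 ] bbox [0.5849 0.1277 0.022 ]
top mat 2 [270 155  33  32 830] [0.5978 0.0336 0.022 ] bbox [0.5986 0.0333 0.022 ]
top mat 1 [308 151  31  32 788] [ 0.6064 -0.0516  0.022 ] bbox [ 0.6057 -0.0507  0.022 ]
top mat 0 [348 146  31  31 773] [ 0.6154 -0.1414  0.022 ] bbox [ 0.6162 -0.1416  0.022 ]
side mat 3 [263 258  30  21 530] [0.5896 0.1228 0.022 ] bbox [0.5899 0.1204 0.022 ]
side mat 2 [265 228  29  23 553] [0.5982 0.0371 0.022 ] bbox [0.5982 0.037  0.022 ]
side mat 1 [267 202  28  21 480] [ 0.6071 -0.0484  0.022 ] bbox [ 0.6063 -0.0484  0.022 ]
side mat 0 [269 177  26  19 417] [ 0.6166 -0.1386  0.022 ] bbox [ 0.6162 -0.1385  0.022 ]
t 0.1 pos [ 0.1343 -0.5331  0.1691] open 0.0939 d/0.15 [ 2.537 -1.754 -0.004] w/30 [-2.000e-03 -1.000e-03 -2.529e+00]
```

Call:
step_arm(
  deltas=[1,0.43,-0.29,0,0,0,-0.42,1,0.85,-0.58,0,0,0,-0.84,1,0.85,-0.58,0,0,0,-0.84,1,0.85,-0.58,0,0,0,-0.84],
)

```text
t: 0.6
position: [0.2377, -0.4168, 0.1697]
orientation: [2.957, 1.061, 0.0]
wrist_force: [0.3, -0.3, 0.1]
opening: 0.094
gripper_force: 0.0
```

Call:
step_arm(
  deltas=[1,0.5,-0.09,0,0,0,-0.42,1,1,-0.17,0,0,0,-0.84,1,1,-0.17,0,0,0,-0.84,1,1,-0.17,0,0,0,-0.84],
)

```text
t: 1.1
position: [0.337, -0.3029, 0.1695]
orientation: [-2.656, -1.678, 0.0]
wrist_force: [-0.1, 0.1, -0.2]
opening: 0.0941
gripper_force: 0.0
```

Call:
step_arm(
  deltas=[1,0.5,0.14,0,0,0,-0.42,1,1,0.28,0,0,0,-0.84,1,1,0.28,0,0,0,-0.84,1,1,0.28,0,0,0,-0.84],
)

```text
t: 1.6
position: [0.4393, -0.186, 0.1693]
orientation: [-2.227, -2.215, 0.001]
wrist_force: [-0.3, -0.1, 0.1]
opening: 0.0938
gripper_force: 0.0
```

Run:
```python
from h import *
plan([.439,-.185,.17])
o=env.get_obs(); im=optics.grab_frame('wrist'); cv2.imwrite('pics/w1.png',im)
c=cam('wrist',o)
for n,P in dict(a=(.4388,-.1848,.046),m0=(.616,-.14,.022),m1=(.6065,-.05,.022)).items(): print(n,proj(c,P).round(1))
```

```text
t 1.6 pos [ 0.4393 -0.186   0.1693] open 0.0938 d/0.15 [ 0.007 -0.002 -0.005] w/30 [-0.001 -0.    -0.01 ]
a [[319.5 187.1]]
m0 [[464.7 146.3]]
m1 [[466.3  66.1]]
```

View pics/w1.png

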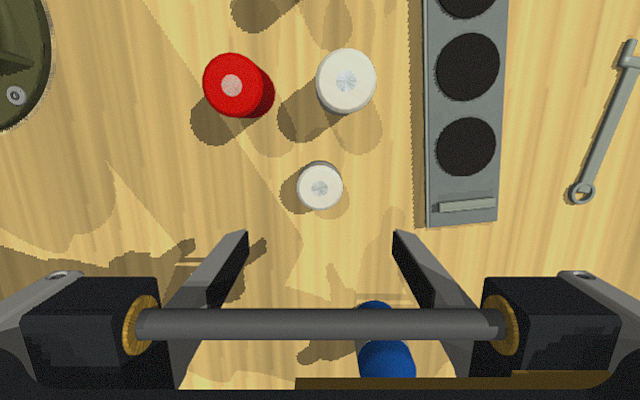

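The wrist view agrees with the estimate: filter a is at (320,187) and mats 0/1 are at (466,147) and (467,67). I'll refine with masks.

```bash
cat >> h.py <<'E'
def mats(im,c):
    V=im.max(2); k=(V<60).astype(np.uint8)
    for s,ce,m in blobs(k,1200,6000):
        if s[1]>1 and s[1]+s[3]<280 and .8<s[2]/s[3]<1.25:
            P=onplane(c,ce,.022)[0]
            if P[0]>.5: print('mat',s,P.round(4))
def whites(im,c,hs):
    hsv=cv2.cvtColor(im,cv2.COLOR_BGR2HSV); k=(hsv[...,1]<50)&(hsv[...,2]>150)
    for s,ce,m in blobs(k,400,9000):
        if s[1]+s[3]<395: print('white',s,[(h,onplane(c,ce,h)[0][:2].round(4)) for h in hs])
E
python3 - <<'E'
from h import *
o=env.get_obs(); c=cam('wrist',o); im=cv2.imread('pics/w1.png'); mats(im,c); whites(im,c,(.046,.082))
E
```

```text
mat [ 436   33   64   68 3382] [ 0.6071 -0.0514  0.022 ]
mat [ 436  117   60   59 2753] [ 0.6162 -0.1413  0.022 ]
white [ 316   48   61   65 2999] [(0.046, array([ 0.4675, -0.0672])), (0.082, array([ 0.4646, -0.0716]))]
white [ 297  165   46   45 1624] [(0.046, array([ 0.4382, -0.1853])), (0.082, array([ 0.4384, -0.1772]))]
```

Call:
step_arm(
  deltas=[1,0.005,0,0.4,0,0,0,1,0.005,0,0.8,0,0,0,1,0.005,0,1,0,0,0,1,0.005,0,1,0,0,0],
)

```text
t: 2.15
position: [0.4371, -0.186, 0.0182]
orientation: [-2.228, -2.21, 0.002]
wrist_force: [0.5, 0.3, 0.4]
opening: 0.0939
gripper_force: 0.0
```

Call:
step_arm(
  deltas=[1,0,0,0.07,0,0,0,0,0,0,0.07,0,0,0,0,0,0,0.07,0,0,0,0,0,0,0.07,0,0,0,0,0,0,0.07,0,0,0,0,0,0,0.07,0,0,0],
)

```text
t: 2.9
position: [0.4389, -0.1849, 0.0093]
orientation: [-2.226, -2.216, 0.0]
wrist_force: [-3.4, 0.2, 9.2]
opening: 0.0473
gripper_force: 9.2
```

Run:
```python
from h import *
plan([.439,-.185,.009]); print(env.get_obs()['gripper_force'])
im=np.vstack([optics.grab_frame('wrist')[100:400,:640], cv2.resize(optics.grab_frame('side')[130:240,240:475],(640,300))]); cv2.imwrite('pics/w2.png',im)
```

```text
t 2.9 pos [ 0.4389 -0.1849  0.0093] open 0.0473 d/0.15 [-0.001  0.001  0.002] w/30 [-0.     0.    -0.008]
9.1512208758013
```

View pics/w2.png

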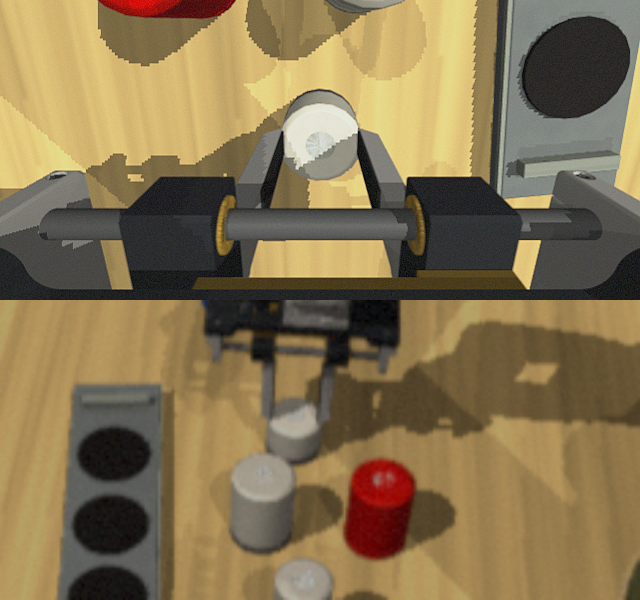

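Run:
```python
from h import *
o=env.get_obs(); c=cam('wrist',o)
print('px tcp, grasp', proj(c,[o['position'],o['position']+[0,0,.019],o['position']+[0,0,.037]]).round(1))
print(onplane(c,[(320,240)],.046))
im=optics.grab_frame('top'); cv2.imwrite('pics/t3.png',im[200:280,300:420].repeat(5,0).repeat(5,1)); whites(im,cam('top'),(.046,))
print(proj(cam('top'),[.4385,-.185,.046]))
```

```text
px tcp, grasp [[319.7 223.5]
 [319.7 232.5]
 [319.7 242.6]]
[[ 0.43990381 -0.18402513  0.046     ]]
white [322 214  26  26 532] [(0.046, array([ 0.4673, -0.0722]))]
[[386.30683338 238.92730933]]
```

View pics/t3.png

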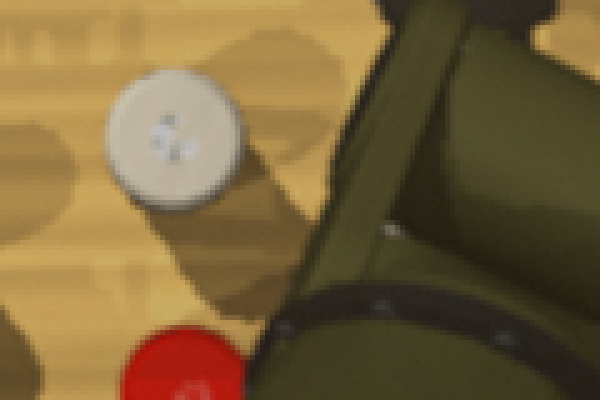

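Call:
step_arm(
  deltas=[0,0,0,0,0,0,0,0,0,0,0,0,0,0,0,0,0,0,0,0,0],
)

```text
t: 3.42
position: [0.44, -0.1854, 0.0104]
orientation: [2.225, 2.215, 0.001]
wrist_force: [-1.2, -0.4, 13.1]
opening: 0.0055
gripper_force: 6.5
```

Run:
```python
from h import *
im=np.vstack([optics.grab_frame('wrist')[100:400,:640], cv2.resize(optics.grab_frame('side')[130:240,240:475],(640,300))]); cv2.imwrite('pics/w4.png',im)
```

```text
(no output)
```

View pics/w4.png

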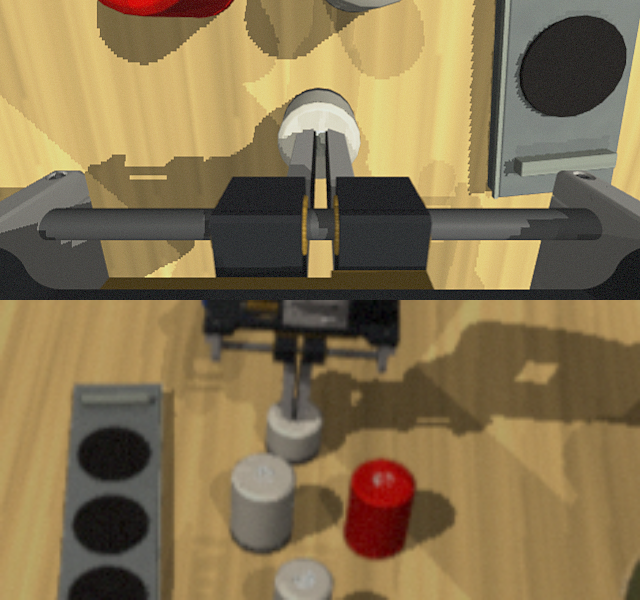

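Call:
step_arm(
  deltas=[0,0,0,-0.15,0,0,0,1,0,0,-0.5,0,0,0,1,0,0,-0.5,0,0,0,1,0,0,-0.5,0,0,0,1,0,0,-0.5,0,0,0,1,0,0,-0.5,0,0,0,1,0,0,-0.5,0,0,0,1,0,0,-0.5,0,0,0],
)

```text
t: 4.53
position: [0.4389, -0.1849, 0.084]
orientation: [-2.226, -2.216, 0.0]
wrist_force: [-0.0, 0.3, 0.4]
opening: 0.0671
gripper_force: 0.0
```

Run:
```python
from h import *
print(env.tcp_to_grasp, env.get_obs()['wrist_force'])
plan([.439,-.185,.009])
o=env.get_obs(); c=cam('wrist',o); im=optics.grab_frame('wrist'); cv2.imwrite('pics/w5.png',im); whites(im,c,(.046,)); 
Rm=R.from_rotvec(o['orientation']).as_matrix()
op=o['opening']
for z in(0,-.02,-.037): print(z,[proj(c,o['position']+Rm@np.array([sx,sy*op/2,z])).round(0).tolist()[0] for sx in(-.008,.008) for sy in(-1,1)])
```

```text
0.0188 [-0.04660571  0.28847413  0.38945937]
t 4.53 pos [ 0.4389 -0.1849  0.084 ] open 0.0671 d/0.15 [-0.001  0.001  0.5  ] w/30 [-0.001 -0.    -0.009]
white [456   0   7 258 686] [(0.046, array([ 0.5555, -0.1097]))]
white [ 314   20   86   92 6142] [(0.046, array([ 0.4688, -0.0651]))]
white [ 291  175   60   63 2834] [(0.046, array([ 0.4397, -0.1835]))]
white [474 222  72  17 702] [(0.046, array([ 0.6138, -0.2053]))]
0 [[277.0, 233.0], [362.0, 233.0], [276.0, 214.0], [363.0, 214.0]]
-0.02 [[273.0, 243.0], [366.0, 243.0], [272.0, 222.0], [367.0, 222.0]]
-0.037 [[269.0, 254.0], [370.0, 254.0], [268.0, 231.0], [371.0, 231.0]]
```

View pics/w5.png

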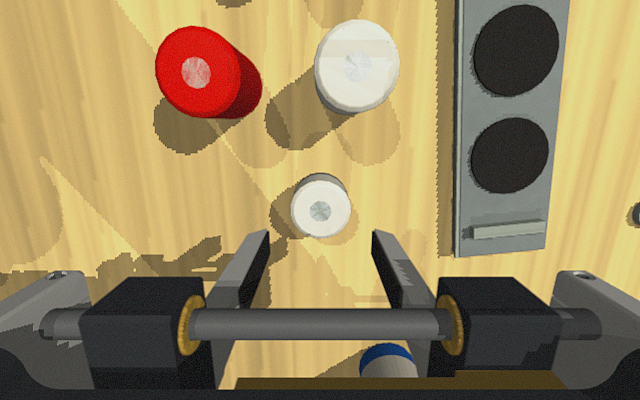

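The fingertips appear at (269,231) and (371,231), which is exactly where a point 37 mm short of the stated TCP would project. That also fits the fingers closing on top of the 46 mm filter. I'll therefore treat the true tip as 37 mm behind the TCP and go deeper; filter a hasn't moved.

Call:
step_arm(
  deltas=[1,0.005,0.002,0,0,0,0,1,0.005,0.002,0,0,0,0,1,0.005,0.002,0.3,0,0,0,1,0.005,0.002,0.6,0,0,0,1,0.005,0.002,0.74,0,0,0,1,0.005,0.002,0.74,0,0,0,0,0.005,0.002,0.74,0,0,0,0,0.005,0.002,0.74,0,0,0,0,0.005,0.002,0.74,0,0,0,0,0.005,0.002,0.74,0,0,0,0,0.005,0.002,0.74,0,0,0,0,0.005,0.002,0.74,0,0,0],
)

```text
t: 6.08
position: [0.4394, -0.1842, -0.0266]
orientation: [2.226, 2.216, 0.0]
wrist_force: [-1.6, 1.0, 5.6]
opening: 0.0558
gripper_force: 30.0
```

Call:
step_arm(
  deltas=[0,0,0,-0.2,0,0,0,0,0,0,-0.4,0,0,0,0,0.1,0.35,-0.4,0,0,0,0,0.2,0.7,-0.4,0,0,0,0,0.287,1,-0.4,0,0,0,0,0.287,1,-0.4,0,0,0],
)

```text
t: 6.82
position: [0.591, -0.1405, 0.0321]
orientation: [-2.224, -2.218, 0.0]
wrist_force: [-0.8, -0.5, -1.5]
opening: 0.0557
gripper_force: 30.0
```

Call:
step_arm(
  deltas=[0,0,0.177,0,0,0,0,0,0,0.177,0,0,0,0,0,0,0.177,0.12,0,0,0,0,0,0.177,0.12,0,0,0],
)

```text
t: 7.32
position: [0.6141, -0.1418, 0.013]
orientation: [-2.225, -2.214, 0.003]
wrist_force: [0.4, 0.6, -1.3]
opening: 0.0554
gripper_force: 30.0
```

Run:
```python
from h import *
plan([.616,-.1412,-.003])
o=env.get_obs(); c=cam('wrist',o); im=optics.grab_frame('wrist'); mats(im,c); whites(im,c,(.046+.027+o['position'][2],.082))
```

```text
t 7.33 pos [ 0.6141 -0.1418  0.013 ] open 0.0554 d/0.15 [0.004 0.013 0.106] w/30 [-0.007 -0.002 -0.009]
white [222   0  42 226 923] [(np.float64(0.08595479916599029), array([ 0.5787, -0.0588])), (0.082, array([ 0.5777, -0.0587]))]
white [ 580   50   60   51 1260] [(np.float64(0.08595479916599029), array([ 0.7452, -0.0472])), (0.082, array([ 0.7488, -0.0468]))]
white [ 508   98  100  207 3672] [(np.float64(0.08595479916599029), array([ 0.7358, -0.1006])), (0.082, array([ 0.7391, -0.1016]))]
white [ 272  207   96   70 3919] [(np.float64(0.08595479916599029), array([ 0.6157, -0.1271])), (0.082, array([ 0.6157, -0.1288]))]
```

Call:
step_arm(
  deltas=[0,0.002,0.002,0.06,0,0,0,0,0.002,0.002,0.11,0,0,0,0,0.002,0.002,0.11,0,0,0,0,0.002,0.002,0.11,0,0,0],
)

```text
t: 7.88
position: [0.6164, -0.1416, -0.0012]
orientation: [2.226, 2.216, 0.0]
wrist_force: [0.3, -0.6, -1.7]
opening: 0.0558
gripper_force: 30.0
```

Call:
step_arm(
  deltas=[0.9,0,0,0,0,0,0,0.9,0,0,0,0,0,0,0.9,0,0,0,0,0,0,0.9,0,0,0,0,0,0,0.9,0,0,-0.2,0,0,0,0.9,0,0,-0.6,0,0,0,0.9,0,0,-0.9,0,0,0,0.9,0,0,-0.9,0,0,0],
)

```text
t: 8.88
position: [0.6179, -0.142, 0.1377]
orientation: [2.222, 2.212, 0.005]
wrist_force: [0.9, -1.0, -1.2]
opening: 0.0846
gripper_force: 0.0
```

Run:
```python
from h import *
plan([.457,.2155,.09])
o=env.get_obs(); c=cam('wrist',o); im=optics.grab_frame('wrist'); cv2.imwrite('pics/w6.png',im);mats(im,c); whites(im,c,(.068,.082))
```

```text
t 8.88 pos [ 0.6179 -0.142   0.1377] open 0.0846 d/0.15 [ 2.379 -1.085  0.307] w/30 [ 0.012  0.004 -0.009]
mat [ 277   72   66   69 3593] [ 0.6075 -0.0501  0.022 ]
white [ 116   95   67   67 3405] [(0.068, array([ 0.4582, -0.071 ])), (0.082, array([ 0.466 , -0.0706]))]
white [ 292  174   54   52 2208] [(0.068, array([ 0.6171, -0.1417])), (0.082, array([ 0.6171, -0.1378]))]
```

Call:
step_arm(
  deltas=[0.9,0.4,-0.18,0,0,0,0,0.9,0.8,-0.36,0,0,0,0,0.9,0.8,-0.36,0,0,0,0],
)

```text
t: 9.3
position: [0.5611, -0.0185, 0.1324]
orientation: [-2.221, -2.218, 0.002]
wrist_force: [0.1, -0.2, 0.3]
opening: 0.0846
gripper_force: 0.0
```

Call:
step_arm(
  deltas=[0.9,0.4,-0.18,0,0,0,0,0.9,0.8,-0.36,0,0,0,0,0.9,0.8,-0.36,0,0,0,0],
)

```text
t: 9.68
position: [0.5081, 0.101, 0.1327]
orientation: [-2.222, -2.219, 0.002]
wrist_force: [0.4, -0.7, 0.8]
opening: 0.0845
gripper_force: 0.0
```

Call:
step_arm(
  deltas=[0.9,0.4,-0.18,0,0,0,0,0.9,0.78,-0.365,0,0,0,0,0.9,0.78,-0.365,0.2,0,0,0,0.9,0.78,-0.365,0.2,0,0,0,0.9,0.78,-0.365,0.2,0,0,0],
)

```text
t: 10.3
position: [0.4561, 0.2152, 0.1041]
orientation: [2.228, 2.215, -0.0]
wrist_force: [0.3, -0.7, 0.3]
opening: 0.0848
gripper_force: 0.0
```

Run:
```python
from h import *
o=env.get_obs(); c=cam('wrist',o); im=optics.grab_frame('wrist'); cv2.imwrite('pics/w7.png',im);mats(im,c); whites(im,c,(.064,)); plan([.457,.2155,-.015])
```

```text
white [ 298  184   46   44 1507] [(0.064, array([0.4573, 0.2185]))]
white [261 359  51  30 839] [(0.064, array([0.4153, 0.0322]))]
t 10.35 pos [0.4562 0.2153 0.1043] open 0.0846 d/0.15 [0.001 0.005 0.795] w/30 [ 0.001 -0.    -0.012]
```

Call:
step_arm(
  deltas=[0.9,0.006,0.005,0.3,0,0,0,0.9,0.006,0.005,0.6,0,0,0,0.9,0.006,0.005,0.79,0,0,0,0.9,0.006,0.005,0.79,0,0,0,0,0.006,0.005,0.79,0,0,0,0,0.006,0.005,0.79,0,0,0,0,0.006,0.005,0.79,0,0,0,0,0.006,0.005,0.79,0,0,0,0,0.006,0.005,0.79,0,0,0,0,0.006,0.005,0.79,0,0,0,0,0.006,0.005,0.79,0,0,0],
)

```text
t: 11.72
position: [0.4561, 0.2171, -0.0146]
orientation: [2.226, 2.216, 0.001]
wrist_force: [-1.0, -0.4, 5.9]
opening: 0.0437
gripper_force: 30.0
```

Run:
```python
from h import *
plan([.607,-.0505,.06])
```

```text
t 11.72 pos [ 0.4561  0.2171 -0.0146] open 0.0437 d/0.15 [-1.78   1.014 -0.497] w/30 [ 0.001 -0.    -0.008]
```

Call:
step_arm(
  deltas=[0,0,0,-0.38,0,0,0,0,0,0,-0.76,0,0,0,0,-0.3,0.15,-0.76,0,0,0,0,-0.6,0.33,-0.76,0,0,0,0,-0.9,0.5,-0.76,0,0,0,0,-0.9,0.5,-0.76,0,0,0],
)

```text
t: 12.48
position: [0.531, 0.0791, 0.0984]
orientation: [-2.23, -2.212, 0.001]
wrist_force: [-0.1, 0.9, -2.7]
opening: 0.0439
gripper_force: 30.0
```

Call:
step_arm(
  deltas=[0,-0.3,0.17,0,0,0,0,0,-0.6,0.34,0,0,0,0,0,-0.88,0.514,0,0,0,0,0,-0.88,0.514,0.3,0,0,0,0,-0.88,0.514,0.5,0,0,0,0,-0.88,0.514,0.5,0,0,0,0,-0.88,0.514,0.5,0,0,0],
)

```text
t: 13.35
position: [0.6074, -0.0501, 0.0254]
orientation: [2.225, 2.216, 0.001]
wrist_force: [-0.4, 0.3, -2.8]
opening: 0.0432
gripper_force: 30.0
```

Run:
```python
from h import *
plan([.607,-.0505,.009])
```

```text
t 13.35 pos [ 0.6074 -0.0501  0.0254] open 0.0432 d/0.15 [-0.002 -0.003  0.11 ] w/30 [ 0.003  0.    -0.007]
```

Call:
step_arm(
  deltas=[0,-0.002,-0.003,0.06,0,0,0,0,-0.002,-0.003,0.11,0,0,0,0,-0.002,-0.003,0.11,0,0,0,0,-0.002,-0.003,0.11,0,0,0],
)

```text
t: 13.85
position: [0.6063, -0.0509, 0.0076]
orientation: [-2.226, -2.216, 0.0]
wrist_force: [-0.6, 0.5, -2.7]
opening: 0.0437
gripper_force: 30.0
```

Call:
step_arm(
  deltas=[1,0,0,0,0,0,0,1,0,0,0,0,0,0,1,0,0,0,0,0,0,1,0,0,0,0,0,0,1,0,0,-0.2,0,0,0,1,0,0,-0.6,0,0,0,1,0,0,-0.85,0,0,0,1,-0.07,-0.4,-0.85,0,0,0,1,-0.143,-0.8,-0.85,0,0,0,1,-0.143,-0.947,-0.85,0,0,0,1,-0.143,-0.947,-0.85,0,0,0],
)

```text
t: 15.22
position: [0.4638, -0.0719, 0.1358]
orientation: [2.226, 2.215, 0.001]
wrist_force: [0.4, 0.9, 0.3]
opening: 0.0939
gripper_force: 0.0
```

Run:
```python
from h import *
o=env.get_obs(); c=cam('wrist',o); im=optics.grab_frame('wrist'); cv2.imwrite('pics/w8.png',im);mats(im,c); whites(im,c,(.082,.086)); plan([.465,-.072,0])
```

```text
mat [ 413   54   69   73 3847] [0.5988 0.0356 0.022 ]
mat [ 415  140   63   62 1409] [ 0.5968 -0.0448  0.022 ]
white [ 237   18   63   66 3206] [(0.082, array([0.4211, 0.062 ])), (0.086, array([0.4218, 0.0612]))]
white [ 452  160   45   45 1575] [(0.082, array([ 0.6085, -0.0509])), (0.086, array([ 0.6064, -0.0501]))]
white [ 291  173   61   60 2811] [(0.082, array([ 0.4654, -0.0701])), (0.086, array([ 0.4654, -0.0689]))]
white [567 208  36  62 410] [(0.082, array([ 0.7261, -0.1112])), (0.086, array([ 0.7222, -0.1095]))]
white [ 439  240   50   47 1674] [(0.082, array([ 0.6106, -0.1327])), (0.086, array([ 0.6085, -0.1307]))]
t 15.28 pos [ 0.4647 -0.0718  0.1357] open 0.0941 d/0.15 [-0.001  0.001  0.905] w/30 [ 0.002  0.    -0.009]
```

View pics/w8.png

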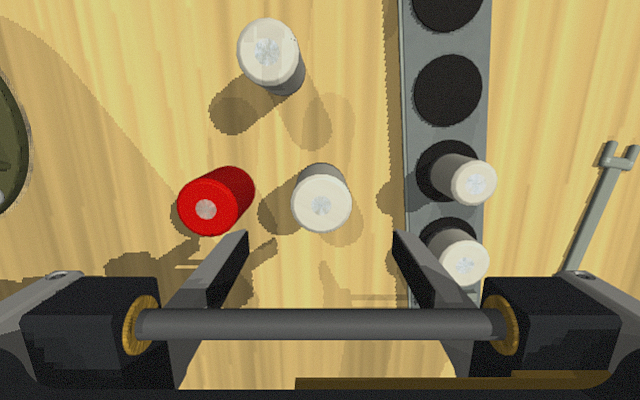

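b now stands on mat1 (top at (473,182), about (0.606,-0.050)). c's top is at (321,203), centred between the fingers, with the red can clear at left.

Call:
step_arm(
  deltas=[0.9,0.003,0,0.3,0,0,0,0.9,0.003,0,0.6,0,0,0,0.9,0.003,0,0.91,0,0,0,0.9,0.003,0,0.91,0,0,0,0,0.003,0,0.91,0,0,0,0,0.003,0,0.91,0,0,0,0,0.003,0,0.91,0,0,0,0,0.003,0,0.91,0,0,0,0,0.003,0,0.91,0,0,0],
)

```text
t: 16.4
position: [0.465, -0.0714, -0.0001]
orientation: [2.225, 2.215, 0.002]
wrist_force: [-0.7, -0.3, 7.2]
opening: 0.0593
gripper_force: 30.0
```

Run:
```python
from h import *
plan([.5985,.0355,.06])
```

```text
t 16.4 pos [ 4.65e-01 -7.14e-02 -1.00e-04] open 0.0593 d/0.15 [ 0.717  0.887 -0.399] w/30 [ 0.004  0.001 -0.009]
```

Call:
step_arm(
  deltas=[0,0,0,-0.35,0,0,0,0,0,0,-0.7,0,0,0,0,0.24,0.3,-0.7,0,0,0,0,0.48,0.6,-0.7,0,0,0,0,0.717,0.887,-0.7,0,0,0,0,0.717,0.887,-0.7,0,0,0,0,0.717,0.887,-0.45,0,0,0,0,0.717,0.887,-0.25,0,0,0,0,0.717,0.887,-0.25,0,0,0],
)

```text
t: 17.52
position: [0.596, 0.0351, 0.0346]
orientation: [-2.225, -2.214, 0.005]
wrist_force: [-0.8, -0.5, -2.0]
opening: 0.059
gripper_force: 30.0
```

Run:
```python
from h import *
plan([.5985,.0355,.0235])
```

```text
t 17.52 pos [0.596  0.0351 0.0346] open 0.059 d/0.15 [0.003 0.017 0.074] w/30 [-0.008  0.    -0.01 ]
```

Call:
step_arm(
  deltas=[0,0,0.004,0.04,0,0,0,0,0,0.004,0.08,0,0,0,0,0,0.004,0.08,0,0,0,0,0,0.004,0.08,0,0,0],
)

```text
t: 18.02
position: [0.5986, 0.0357, 0.0246]
orientation: [2.226, 2.216, 0.001]
wrist_force: [0.4, 1.2, -2.4]
opening: 0.0593
gripper_force: 30.0
```

Call:
step_arm(
  deltas=[1,0,0,0,0,0,0,1,0,0,0,0,0,0,1,0,0,0,0,0,0,1,0,0,0,0,0,0,1,0,0,-0.2,0,0,0,1,0,0,-0.5,0,0,0,1,0,0,-0.8,0,0,0,1,0.05,-0.4,-0.8,0,0,0,1,0.14,-0.8,-0.8,0,0,0,1,0.14,-1,-0.8,0,0,0],
)

```text
t: 19.27
position: [0.4463, 0.0579, 0.1443]
orientation: [2.225, 2.217, 0.001]
wrist_force: [0.5, 0.4, 0.5]
opening: 0.094
gripper_force: 0.0
```

Call:
step_arm(
  deltas=[1,0,-0.166,0,0,0,0,1,0,-0.166,0,0,0,0,1,0,-0.166,0,0,0,0],
)

```text
t: 19.65
position: [0.4244, 0.0574, 0.1444]
orientation: [2.226, 2.216, 0.001]
wrist_force: [0.1, 0.4, -0.5]
opening: 0.094
gripper_force: 0.0
```

Run:
```python
from h import *
o=env.get_obs(); c=cam('wrist',o); im=optics.grab_frame('wrist'); cv2.imwrite('pics/w9.png',im);mats(im,c); whites(im,c,(.1,.104)); plan([.4236,.057,.008])
```

```text
mat [ 435   94   65   66 3353] [0.5891 0.1275 0.022 ]
white [ 293  181   53   51 2037] [(0.1, array([0.4238, 0.059 ])), (0.104, array([0.4239, 0.0601]))]
white [ 476  199   63   60 2788] [(0.1, array([0.6013, 0.0358])), (0.104, array([0.5986, 0.0373]))]
t 19.7 pos [0.4243 0.0574 0.1442] open 0.0941 d/0.15 [-0.003 -0.005  0.908] w/30 [ 0.    -0.    -0.009]
```

View pics/w9.png

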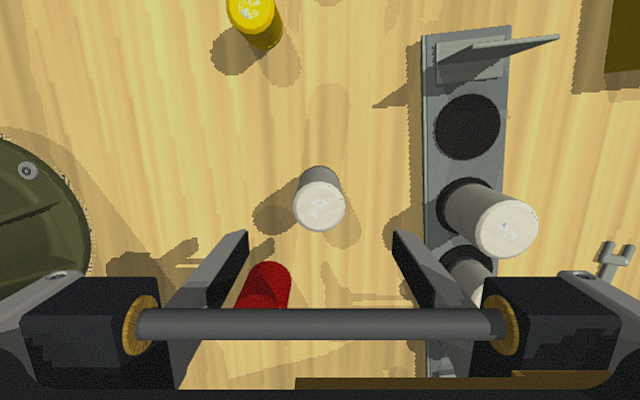

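c stands on mat2 (top at (505,225)). Mat3 is free at (467,127), about (0.589,0.1275), and d's top at (319,207) lies between the fingers.

Call:
step_arm(
  deltas=[0.9,0.003,-0.002,0.3,0,0,0,0.9,0.003,-0.002,0.6,0,0,0,0.9,0.003,-0.002,0.91,0,0,0,0.9,0.003,-0.002,0.91,0,0,0,0,0.003,-0.002,0.91,0,0,0,0,0.003,-0.002,0.91,0,0,0,0,0.003,-0.002,0.91,0,0,0,0,0.003,-0.002,0.91,0,0,0,0,0.003,-0.002,0.91,0,0,0,0,0.003,-0.002,0.91,0,0,0],
)

```text
t: 20.95
position: [0.4236, 0.0579, 0.0082]
orientation: [2.226, 2.216, 0.001]
wrist_force: [-2.5, -0.8, 7.7]
opening: 0.0495
gripper_force: 30.0
```

Run:
```python
from h import *
plan([.589,.127,.0315])
```

```text
t 20.95 pos [0.4236 0.0579 0.0082] open 0.0495 d/0.15 [ 0.465  1.101 -0.154] w/30 [ 0.001 -0.    -0.008]
```

Call:
step_arm(
  deltas=[0,0,0,-0.37,0,0,0,0,0,0,-0.75,0,0,0,0,0.15,0.35,-0.75,0,0,0,0,0.3,0.7,-0.75,0,0,0,0,0.465,1,-0.75,0,0,0,0,0.465,1,-0.75,0,0,0],
)

```text
t: 21.7
position: [0.5746, 0.1281, 0.1182]
orientation: [-2.224, -2.217, 0.003]
wrist_force: [-0.8, -0.1, -4.1]
opening: 0.0497
gripper_force: 30.0
```

Call:
step_arm(
  deltas=[0,0,0.101,0,0,0,0,0,0,0.101,0.25,0,0,0,0,0,0.101,0.5,0,0,0,0,0,0.101,0.5,0,0,0,0,0,0.101,0.5,0,0,0],
)

```text
t: 22.32
position: [0.5892, 0.1268, 0.0468]
orientation: [2.226, 2.216, 0.002]
wrist_force: [0.3, 0.5, -3.8]
opening: 0.0493
gripper_force: 30.0
```

Run:
```python
from h import *
plan([.589,.127,.0315])
```

```text
t 22.32 pos [0.5892 0.1268 0.0468] open 0.0493 d/0.15 [ 0.001 -0.002  0.102] w/30 [ 0.003 -0.    -0.009]
```

Call:
step_arm(
  deltas=[0,0,0,0.05,0,0,0,0,0,0,0.095,0,0,0,0,0,0,0.095,0,0,0,0,0,0,0.095,0,0,0],
)

```text
t: 22.82
position: [0.5888, 0.1269, 0.031]
orientation: [-2.226, -2.216, -0.0]
wrist_force: [1.3, -0.3, -3.2]
opening: 0.0492
gripper_force: 30.0
```

Call:
step_arm(
  deltas=[1,0,0,0,0,0,0,1,0,0,0,0,0,0,1,0,0,0,0,0,0,1,0,0,0,0,0,0,1,0,0,-0.2,0,0,0,1,0,0,-0.5,0,0,0,1,0,0,-0.8,0,0,0,1,0,-0.3,-0.9,0,0,0,1,0,-0.6,-0.9,0,0,0,1,0,-1,-0.9,0,0,0,1,0,-1,-0.9,0,0,0,1,0,-1,-0.9,0,0,0],
)

```text
t: 24.32
position: [0.4396, 0.1277, 0.1665]
orientation: [2.226, 2.216, 0.002]
wrist_force: [1.1, -0.0, -0.2]
opening: 0.0942
gripper_force: 0.0
```

Call:
step_arm(
  deltas=[1,0,-0.4,0,0,0,0,1,0,-0.8,0,0,0,0,1,0,-0.8,0,0,0,0],
)

```text
t: 24.7
position: [0.3178, 0.1283, 0.1665]
orientation: [2.225, 2.217, 0.002]
wrist_force: [0.6, -0.2, 0.2]
opening: 0.094
gripper_force: 0.0
```

Run:
```python
from h import *
print({k:env.get_obs()[k] for k in('t','position','wrist_force')})
im=optics.grab_frame('top'); c=cam('top'); whites(im,c,(.068,.086,.104,.122))
sd=optics.grab_frame('side'); cv2.imwrite('pics/end.png',np.hstack([cv2.resize(im[120:260,190:430],(400,233)),cv2.resize(sd[120:320,230:400],(400,470))[:233*2:2]]))
cv2.imwrite('pics/end.png',np.vstack([cv2.resize(im[110:240,180:500],(640,260)),cv2.resize(sd[80:320,220:460],(320,320)).repeat(1,0) if 0 else cv2.copyMakeBorder(cv2.resize(sd[70:320,220:460],(326,340)),0,0,0,314,0)]))
```

```text
{'t': 24.7, 'position': array([0.3178045 , 0.12828868, 0.16648354]), 'wrist_force': array([ 0.62039534, -0.15142601,  0.22366144])}
white [269 151  26  26 504] [(0.068, array([0.6062, 0.0393])), (0.086, array([0.6029, 0.0376])), (0.104, array([0.5995, 0.036 ])), (0.122, array([0.5962, 0.0343]))]
```

View pics/end.png

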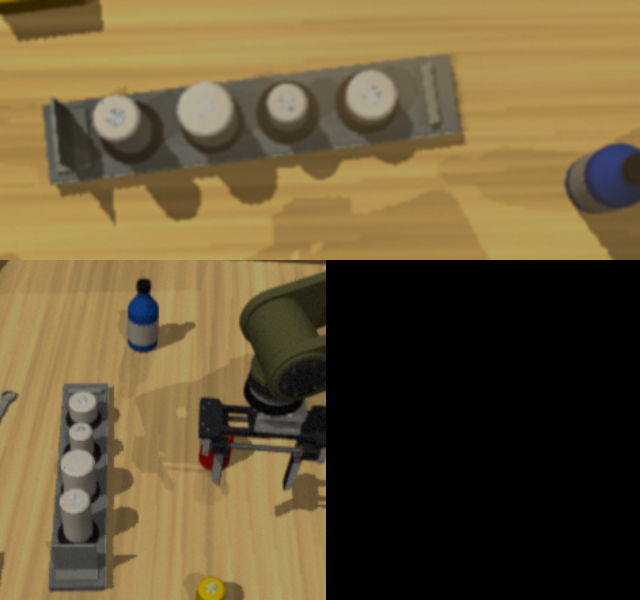

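All four filters stand upright on the mats in the right order: d by the bookend (117,117), then c, b and a. The bottle is upright. I'll check the centring numerically, then hand in.

Run:
```python
from h import *
im=optics.grab_frame('top'); c=cam('top'); hsv=cv2.cvtColor(im,cv2.COLOR_BGR2HSV).astype(int)
k=(hsv[...,2]>125)&(hsv[...,1]<75); k[:135]=0;k[185:]=0;k[:,:215]=0;k[:,:][:,390:]=0
T=dict(d=(.589,.127,.122),c=(.5985,.0355,.104),b=(.607,-.0505,.086),a=(.6162,-.1413,.068))
for s,ce,m in blobs(k,80,3000):
    n=min(T,key=lambda q:np.hypot(*(proj(c,T[q])[0]-ce))); P=onplane(c,ce,T[n][2])[0]
    print(n,s,P.round(4),'off mm',((P[:2]-T[n][:2])*1000).round(1))
```

```text
a [353 145  26  25 493] [ 0.6168 -0.143   0.068 ] off mm [ 0.6 -1.7]
c [268 151  28  27 582] [0.5989 0.035  0.104 ] off mm [ 0.4 -0.5]
b [314 152  19  19 290] [ 0.6065 -0.0513  0.086 ] off mm [-0.5 -0.8]
d [227 158  22  22 402] [0.589  0.1257 0.122 ] off mm [-0.  -1.3]
```

```bash
python3 -c "
from cell import env
print(env.close_job())"
```

```text
the job is handed in; nothing more can be done
None
```

The job is handed in: from the bookend outward the filters stand d, c, b, a, upright and measured within 2 mm of their mat centres, with the blue bottle still standing; no verdict came back.

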